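# Square a shade plate into the empty corner of the stage

## Task

The dark stage has two corner bays, and one already holds a white shade plate. Take the blue-handled pusher from its yellow pad and, touching the other plate only with the pusher, slide that plate across the stage into the empty bay until it lies flush against both the back fence and the end fence, without shifting the plate that is already home. Then stand the pusher back upright, wholly on its yellow pad, and let go.

Things in the scene. Friction and masses are not known exactly. Their poses are not given: they have to be found in the camera images.
- stage_deck (a point): Fixed dark steel stage, deck 12 mm above the table. Point on the deck; z up, x towards the back fence (away from the robot). Flat deck: x -120 to 77 mm, y -170 to 170 mm. Aluminium fences 14 mm above the deck, 8 to 10 mm thick; inner faces: back fence x = 77 mm (full width), end fences y = 170 and -170 mm (x -73 to 77 mm). The bays are the corners at +y and -y
- empty_bay (a point): Centre that the 64 mm plate has when flush in the empty corner bay, 4 mm above the deck, in the middle of the one visible green inlay (60 mm square, flush with the deck; the other bay's is under its plate). Same axes as the stage, in which it is at x about 45, y about 138 or -138 mm
- loose_plate_center (a point): Centre of the loose shade plate: white ceramic, 64 x 64 x 8 mm, about 0.12 kg, with six small beige samples on top; this point is half-way up (4 mm above the deck it lies on). x and y along its edges, z up. It starts flat in the middle of the stage, turned up to about 0.35 rad from the stage's axes
- home_plate_center (a point): Centre of the other shade plate, the same size but with six pink samples, already seated in its corner bay; this point is half-way up. It must stay where it is
- pusher_center (a point): Centre, half-way up, of the pusher: 110 mm tall, 0.13 kg, stands upright on its own. Black rubber foot 32 x 32 mm and 22 mm high, then a blue square handle 18 x 18 mm from 22 to 110 mm above its underside. This point is 55 mm above the underside; z up along the handle, x and y square to the faces of foot and handle
- pad_top (a point): Centre of the top face of the fixed yellow pad, 70 x 70 mm, 6 mm high, on the left or the right of the stage, where the pusher stands at the start and must stand at the end; x, y along its edges, z up
There are look-alikes about, which are no part of the job. There is more than one size of the part that bears pusher_center; the job needs the smaller. What is shaped like the part that bears loose_plate_center but brown is not meant.

How it is judged:
On the way, in this order (a step that is already met when the one before it is completed fails the run):
1. the pusher is picked up off its pad (z of pusher_center in the frame of pad_top above 0.075 m), for 0.1 s.
2. the loose plate lies in the corner of the empty bay, touching both fences (x of loose_plate_center in the frame of empty_bay between -0.0022 and 0.0022 m and y of loose_plate_center in the frame of empty_bay between -0.0022 and 0.0022 m and z of loose_plate_center in the frame of empty_bay between -0.003 and 0.003 m and angle between the x axis of loose_plate_center and the x axis of empty_bay, either way round below 0.04 rad), for 0.2 s.
At the end, for the whole second after the job is handed in: The loose plate lies flat in the corner of the bay that was empty, within about 2 mm of touching both the back fence and the end fence and square to them within 0.04 rad; the pusher stands upright at rest on its yellow pad, its axis within 27 mm of the pad's centre (all of step 2 and linear speed of each of loose_plate, pusher below 0.02 m/s and horizontal distance between pusher_center and pad_top below 0.027 m and z of pusher_center in the frame of pad_top between 0.051 and 0.059 m and angle between pusher_center's own z axis and vertical below 0.08 rad).
It fails at once if the robot itself touches the loose plate (only the pusher may) (contact force between any of the fingers, the arm and loose_plate above 0.3 N).
It fails at once if the plate that is already home is shifted by more than 4 mm (distance of home_plate_center from where it was at the start of the episode above 0.004 m).
It fails at once if the loose plate is lifted off the deck or tipped instead of slid (z of loose_plate_center in the frame of stage_deck above 0.014 m or angle between loose_plate_center's own z axis and vertical above 0.15 rad).
It also fails if it takes over 72 s, if anything falls off the work surface, if the arm or the gripper's body presses on something with over 40 N, if the wrist force passes 120 N, or if a joint passes its speed limit or range.

## Robot

A 7-joint arm with a two-finger parallel gripper is mounted at the origin on the work surface. World frame = base frame: x ahead of the robot, y to its left, z up, the work surface at z = 0. Lengths are in m, angles in rad, forces in N, time in s.
With the tool pointing down it reaches from about 0.4 to 0.875 m from the base axis. Payload 6.5 kg.
Tool frame: the origin (TCP) lies at the very end of the fingers, on their centre line; the grasp point (between the pads) lies 19 mm behind it; z points along the fingers, y is the direction in which the jaws open and shut (so a half turn about z gives the same grasp; the last joint's range is limited). The gripper opens to 85 mm and grips with 20 to 120 N. Pads are 22 mm wide; open, the fingers measure 114 mm over their backs; the gripper's body (76 mm by 85 mm) begins 54 mm behind the grasp point. The pads swing forward as they close: fully open they stand 13 mm farther back than shut.
Start: joints at [1.148, 0.536, -0.004, 1.538, 0.003, 1.067, -0.071], TCP at [0.227, -0.609, 0.231] pointing down, gripper open.
Joint ranges: [-2.7, 2.7], [-0.37, 2.16], [-1.27, 1.26], [0.24, 2.4], [-1.31, 4.45], [0.19, 1.91], [-2.76, 2.76]. Speed limits (rad/s): [2.39, 2.39, 3.14, 3.14, 3.14, 3.14, 3.14].

## Interface

Orientations are given as a 3x3 rotation matrix whose columns are the frame's x, y, z axes.
In Python, from rig import observe, capture, finish_job gives the robot as it stands.
- The arm moves only by the shell command python3 -m pendant 'ROWS' [OPENING] [FORCE]. ROWS is JSON, a list that holds one entry, the list of rows, each a list of 4 numbers: the shift along the tool's x, y, z in mm, then the turn about the tool's z in degrees. In form: [[[x, y, z, twist], ...]]. A call has exactly 5 rows; each row is the pose to reach, as a shift and turn from the pose commanded when the call began, along the tool's axes at that moment; what a row does not reach only later rows make up. A row lasts 1/10 s, in which the tool goes at most 50 mm and 8.59 degrees, less where a joint would pass 70% of its speed; a pose out of reach is approached as far as the arm can. A call with a gripper value outside its range is refused whole. OPENING is the closure, from 0 (fully open) to 1 (shut), set as the call begins (- or left out, the last holds). The fingers move at their own pace and stop on an object; FORCE is the grip in N (left out, the last holds). Time passes only in rows, so rows that repeat a pose let the fingers close, or fill a call up. It gives the time, the measured TCP pose, the force and the opening at its end, in the units of the state.
- observe(): the state, without advancing time (a new reading comes with each control period).
- capture(name): name is "scene" or "side" or "wrist"; returns a dict with "image" (420x560x3 uint8, red, green, blue), "K" (3x3 intrinsics, pixels), "rvec" (rotation vector, rad) and "tvec" (3), from world to camera coordinates, as OpenCV has them. Camera axes: x right, y down, z forward; pixel columns grow to the right and rows downward; lengths in m; the calibration is good to about 2 mm. The wrist camera is an equidistant fisheye: a pixel r from the principal point sees the ray r / f radians off the axis. A picture is of the moment at which its call begins. There is no depth.
- finish_job(): hands the job in, once; it reports no verdict.
The state is a dict: "t": time; "joint_positions": joint angles; "qd": joint speeds; "joint_efforts": joint torques, N m; "tcp_pos": TCP position; "orientation": TCP orientation; "contact_force": force on the tool from outside, world axes, zero at the start; "ft_torque": the same for the moment, N m; "grip_width": opening from 0.0 (shut) to 1.0 (fully open).
Only numpy, scipy, OpenCV 4.12 (cv2) and the standard library are available. Lean on these libraries where they do the work, as an engineer would, in place of code of your own. Each camera call takes 0.05 s, during which the arm holds its last target.

## Working session

There is one attempt and no reset: what is moved stays moved. The work goes in short steps, Python scripts to look and compute and a shell command to move; the robot and the scene stay as the last step left them, time stands still between calls to the robot, and variables do not carry over. Pictures are saved under pics/ and viewed, and the job is handed in when it is done.

```bash
ls; mkdir -p pics; python3 - <<'E'
from rig import observe,capture
import cv2
s=observe();print(s)
for n in("scene","side","wrist"):
    c=capture(n);cv2.imwrite(f"pics/{n}0.png",c["image"][:,:,::-1]);print(n,c["K"],c["rvec"],c["tvec"])
    import pickle;pickle.dump(c,open(f"{n}0.pkl","wb"))
E
```

```text
pics
{'t': 0.0, 'joint_positions': array([ 1.14779862,  0.5371737 , -0.00441342,  1.53884494,  0.00259962,
        1.0672645 , -0.07123606]), 'qd': array([ 1.34455581e-04,  1.04142470e-03,  2.87395874e-04, -1.11765746e-05,
        1.04592149e-03, -1.00127506e-03,  7.46402798e-05]), 'joint_efforts': array([ 2.94456722e-04, -5.83407497e+01,  1.04903899e+00, -2.59100676e+01,
        1.24682818e-02,  9.46819258e-03, -7.00939786e-07]), 'tcp_pos': array([ 0.22678712, -0.60850612,  0.23041941]), 'orientation': array([[ 9.37015182e-01,  3.49287901e-01, -7.14333198e-04],
       [ 3.49288605e-01, -9.37013950e-01,  1.52596382e-03],
       [-1.36339472e-04, -1.67935971e-03, -9.99998581e-01]]), 'contact_force': array([ 0.52587442,  0.10081867, -0.16274779]), 'ft_torque': array([-0.00576507, -0.00651209,  0.03834223]), 'grip_width': 0.9985647764607714}
scene [[469.71832538   0.         285.27837878]
 [  0.         469.71832538 209.05835317]
 [  0.           0.           1.        ]] [ 1.53434885  2.23890117 -0.71733752] [ 0.1966287  -0.38532551  1.6137548 ]
side [[492.50532921   0.         279.20189242]
 [  0.         492.50532921 201.22672104]
 [  0.           0.           1.        ]] [ 0.09149253 -2.88481432  1.17805818] [0.57068168 0.05407331 1.05623296]
wrist [[325.1922621    0.         282.93045382]
 [  0.         325.1922621  212.75475333]
 [  0.           0.           1.        ]] [-2.39561169  1.66186503  0.22365885] [-0.64857466 -0.03416418  0.37794891]
```

View pics/scene0.png

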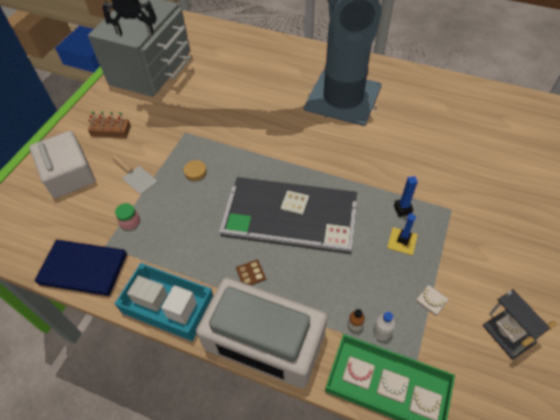

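View pics/side0.png

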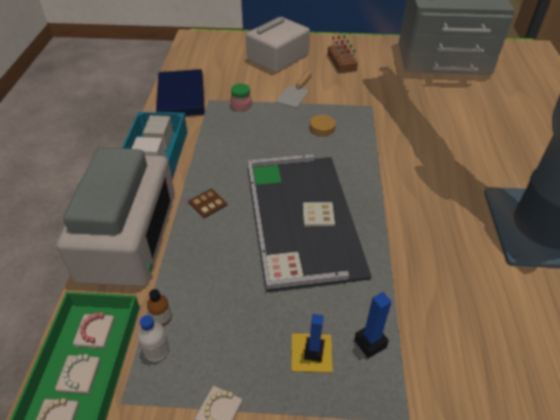

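View pics/wrist0.png

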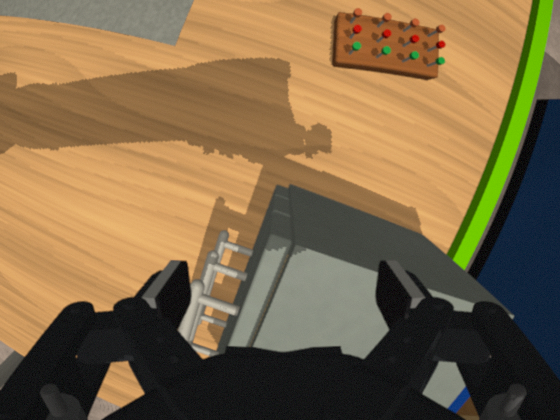

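Scene image: there are two pushers, at scene (405,196)/side (374,325), standing on the mat and larger, and at scene (406,230)/side (316,338), standing on the yellow pad and smaller. The pad one fits. The loose white plate with beige samples is at scene (295,202). The brown one at (250,272) is a look-alike, and the home plate with pink samples is at (337,236). The empty green bay is at (238,223). I'll confirm in an enlarged crop and measure.

```bash
cat > h.py <<'E'
import numpy as np,cv2,pickle
def cam(c):
    R=cv2.Rodrigues(np.array(c["rvec"],float))[0];t=np.array(c["tvec"],float).ravel();return R,t,np.array(c["K"],float)
def ray(c,uv):
    R,t,K=cam(c);d=R.T@np.linalg.inv(K)@np.array([uv[0],uv[1],1.]);return -R.T@t,d
def onz(c,uv,z):
    o,d=ray(c,uv);return o+d*(z-o[2])/d[2]
def proj(c,p):
    R,t,K=cam(c);q=K@(R@np.array(p,float)+t);return q[:2]/q[2]
def tri(c1,u1,c2,u2):
    o1,d1=ray(c1,u1);o2,d2=ray(c2,u2);A=np.stack([d1,-d2],1);s=np.linalg.lstsq(A,o2-o1,rcond=None)[0]
    a=o1+d1*s[0];b=o2+d2*s[1];return (a+b)/2,np.linalg.norm(a-b)
E
python3 - <<'E'
from h import *
a=pickle.load(open("scene0.pkl","rb"))["image"][:,:,::-1];b=pickle.load(open("side0.pkl","rb"))["image"][:,:,::-1]
A=cv2.resize(a[165:265,210:430],None,fx=3.6,fy=3.6,interpolation=cv2.INTER_CUBIC)
cv2.imwrite("pics/sc.png",A)
B=cv2.resize(b[145:375,235:400],None,fx=2.6,fy=2.6,interpolation=cv2.INTER_CUBIC)
cv2.imwrite("pics/sd.png",B)
E
```

```text
(no output)
```

View pics/sc.png

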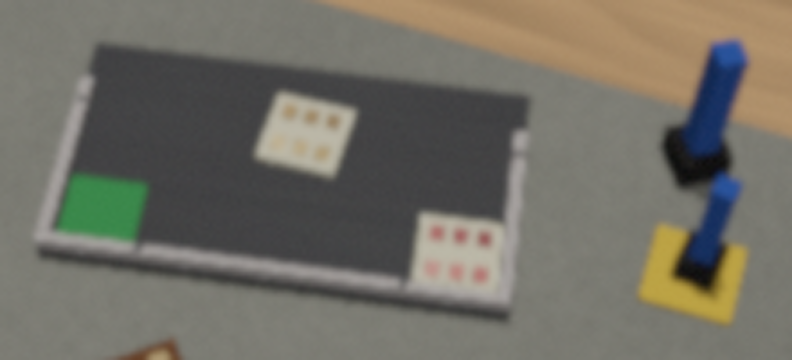

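View pics/sd.png

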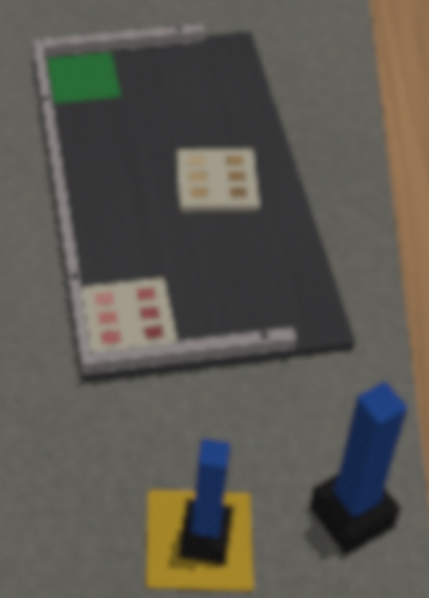

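The crop confirms it: the smaller pusher stands on the yellow pad and the larger one off it. The loose white plate has beige samples and sits mid-stage. Now to measure.

```bash
cat > meas.py <<'E'
from h import *
def mask(im,lo,hi): return cv2.inRange(cv2.cvtColor(im,cv2.COLOR_RGB2HSV),lo,hi)
def comps(m,amin=60):
    cs,_=cv2.findContours(m,cv2.RETR_EXTERNAL,cv2.CHAIN_APPROX_NONE)
    return [c for c in cs if cv2.contourArea(c)>=amin]
def rect(c,cnt,z):
    P=np.array([onz(c,p[0],z)[:2] for p in cnt])*1000
    (x,y),(w,h),a=cv2.minAreaRect(P.astype(np.float32));return np.round([x,y,w,h,a],1)
E
python3 - <<'E'
from meas import *
for n in("scene","side"):
    c=pickle.load(open(n+"0.pkl","rb"));im=c["image"]
    for nm,lo,hi,z in(("green",(50,90,50),(75,255,255),.012),("yellow",(20,150,90),(30,255,255),.006),("white",(0,0,135),(35,75,255),.020),("blue",(108,150,60),(125,255,255),.1)):
        for k in comps(mask(im,lo,hi)):
            r=rect(c,k,z);
            if 0.3<r[0]/1000<0.9 and abs(r[1])<550: print(n,nm,k[:,0].mean(0).round(1),r)
E
```

```text
scene green [396.9 385.7] [876.3 383.  262.9 140.9  89.9]
scene green [238.4 221.9] [ 603.7 -115.4   52.7   61.9   11.8]
scene green [124.7 211.4] [ 686.8 -431.3   57.1   48.6   53.1]
scene yellow [402.1 241.5] [497.8 323.4  64.4  63.6   1.5]
scene white [425.4 402.9] [892.2 464.3  59.   54.3  89.6]
scene white [392.9 385.5] [882.4 389.9  58.5  54.3  90. ]
scene white [358.4 372.9] [882.4 310.4  58.1  54.4  89.7]
scene white [385.1 323.8] [750.4 338.2  43.8  36.8  88. ]
scene white [176.9 300.6] [ 876.4 -157.3   53.8   65.4   89.4]
scene white [262.5 324.1] [852.8  56.7 162.4 290.5   0. ]
scene white [144.7 289.7] [ 879.  -247.4   72.6   51.7   89.4]
scene white [431.5 298.5] [640.2 431.3  64.8 197.9  74.4]
scene white [284.5 238.7] [613.8  26.    8.8 193.9  11.8]
scene white [342.5 231.1] [522.2 154.7 136.4  77.   10.1]
scene white [294.5 201.6] [488.8   7.8  66.6  65.3   3.6]
scene white [229.5 216.2] [ 587.9 -154.8  172.3   69.8   36.1]
scene white [152.9 170.1] [ 509.1 -441.1   98.1  299.    82. ]
scene blue [407.9 225.5] [510.  322.9  16.5  77.9  89. ]
scene blue [407.9 192.7] [
[... 233 characters left out ...]
3.5] [495.5 325.3  67.   68.6   2.6]
side white [ 62.2 411.6] [881.7 453.9  40.3  27.6   3.6]
side white [218.3 403.6] [639.  434.9  59.6  53.6  69.7]
side white [ 75.3 373.7] [8.781e+02 3.935e+02 5.220e+01 5.830e+01 1.000e-01]
side white [150.5 336. ] [773.6 320.5  35.2  24.5  35.5]
side white [ 81.1 338.5] [894.9 333.7  21.7  43.   45.5]
side white [ 99.4 329.9] [8.716e+02 3.145e+02 3.860e+01 5.710e+01 5.000e-01]
side white [294.1 270.4] [526.2 151.7 127.2  68.   11.8]
side white [318.  213.2] [487.6   9.5  61.6  58.7   3.6]
side blue [146.5 322.1] [761.2 339.7  17.2  22.7  13.9]
side blue [315.3 332.7] [493.  340.5  62.2  17.1  83.5]
side blue [376.7 317.5] [395.6 306.5  95.1  27.1  73.6]
```

```bash
cat > go.py <<'E'
import sys,numpy as np
from rig import observe
def plan(x,y,z,yaw=None):
    s=observe();R=s["orientation"];d=R.T@(np.array([x,y,z])-s["tcp_pos"]*1000)
    cur=np.degrees(np.arctan2(R[1,0],R[0,0]));tw=0
    if yaw is not None: tw=-((yaw-cur+90)%180-90)   # tool z down: +twist lowers world yaw
    print("tcp",(s["tcp_pos"]*1000).round(1),"yaw",cur.round(2),"shift",d.round(1),"twist",round(tw,2),"F",s["contact_force"].round(2),"w",round(s["grip_width"],3),"t",round(s["t"],2),"q7",s["joint_positions"][6].round(2))
if __name__=="__main__": plan(*map(float,sys.argv[1:]))
E
python3 - <<'E'
from meas import *
a,b,w=[pickle.load(open(n+"0.pkl","rb")) for n in("scene","side","wrist")]
print(tri(a,(411.9,216.9),b,(317.3,318)),onz(a,(411.9,216.9),.116),onz(b,(317.3,318),.116))
R,t,K=cam(w);C=-R.T@t;print(C,R)
from rig import observe
s=observe();print(s["orientation"].T@(C-s["tcp_pos"]),(R@s["orientation"]).round(2))
E
python3 go.py 480 -150 250 0; python3 go.py 480 260 250 0
```

```text
(array([0.49209667, 0.32530467, 0.11555393]), np.float64(0.0016047283725620486)) [0.49318233 0.32579532 0.116     ] [0.49160545 0.32483828 0.116     ]
[ 0.28931094 -0.58476525  0.37284103] [[ 0.35006608 -0.93672417 -0.00125263]
 [-0.90372601 -0.33808544  0.26263575]
 [-0.24644075 -0.09080783 -0.96489424]]
[ 0.06683601 -0.00071137 -0.14224206] [[ 0.    1.   -0.  ]
 [-0.96  0.   -0.26]
 [-0.26  0.    0.96]]
tcp [ 226.9 -608.6  230.6] yaw 20.45 shift [ 397.4 -341.3  -19. ] twist 20.45 F [-0.36  0.06 -0.24] w 0.996 t 0.15 q7 -0.07
tcp [ 226.9 -608.6  230.6] yaw 20.45 shift [ 540.6 -725.5  -18.5] twist 20.45 F [-0.36  0.06 -0.24] w 0.996 t 0.15 q7 -0.07
```

```bash
python3 -m pendant '[[[38,-33,-4,4],[76,-66,-8,8],[114,-99,-12,12],[152,-132,-16,16],[190,-165,-20,20]]]' 0; python3 go.py 480 -150 250 0
```

```text
t: 0.65
tcp_pos: [0.3468, -0.3882, 0.2511]
orientation: [[1.0, 0.005, -0.0], [0.005, -1.0, 0.0], [-0.0, -0.0, -1.0]]
contact_force: [1.0, 0.2, -0.8]
grip_width: 0.999
tcp [ 346.8 -388.2  251.1] yaw 0.28 shift [ 134.3 -237.6    1.2] twist 0.28 F [ 1.04  0.22 -0.8 ] w 0.999 t 0.65 q7 -0.81
```

```bash
python3 -m pendant '[[[25,-45,-4,0],[50,-90,-8,0],[75,-135,-12,0],[100,-180,-16,0],[113,-225,-20,0]]]' 0; python3 -m pendant '[[[0,-49,0,0],[0,-98,0,0],[0,-147,0,0],[0,-196,0,0],[0,-245,0,0]]]' 0;python3 -m pendant '[[[0,-49,0,0],[0,-98,0,0],[-5,-147,0,0],[-12,-196,0,0],[-20,-240,0,0]]]' 0;python3 go.py 440 325 270 0
```

```text
t: 1.15
tcp_pos: [0.4577, -0.1657, 0.271]
orientation: [[1.0, 0.008, 0.001], [0.008, -1.0, -0.0], [0.001, 0.0, -1.0]]
contact_force: [0.8, -0.4, -0.7]
grip_width: 0.998
t: 1.65
tcp_pos: [0.4541, 0.0792, 0.2709]
orientation: [[1.0, 0.007, 0.0], [0.007, -1.0, -0.0], [0.0, 0.0, -1.0]]
contact_force: [1.6, 0.1, 0.5]
grip_width: 1.002
t: 2.15
tcp_pos: [0.432, 0.3195, 0.2707]
orientation: [[1.0, 0.008, -0.0], [0.008, -1.0, 0.0], [-0.0, -0.0, -1.0]]
contact_force: [0.8, -0.6, -0.1]
grip_width: 1.002
tcp [432.  319.5 270.7] yaw 0.47 shift [ 8.  -5.4  0.7] twist 0.47 F [ 0.78 -0.58 -0.07] w 1.002 t 2.15 q7 -2.44
```

```bash
python3 - <<'E'
from rig import capture
import cv2,pickle
c=capture("wrist");cv2.imwrite("pics/w1.png",c["image"][:,:,::-1]);pickle.dump(c,open("w1.pkl","wb"))
E
```

```text
(no output)
```

View pics/w1.png

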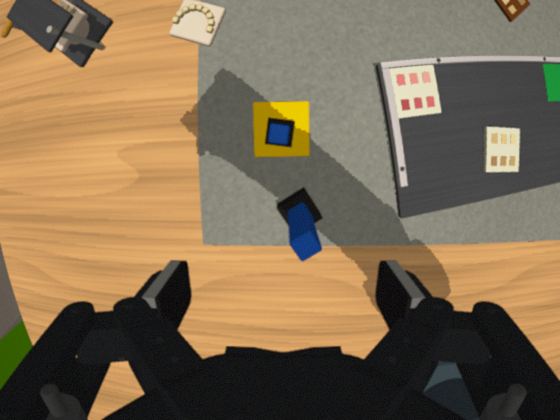

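```bash
cat >> meas.py <<'E'
def wonz(c,pts,z):
    R,t,K=cam(c);u=cv2.fisheye.undistortPoints(np.array(pts,float).reshape(-1,1,2),K,np.zeros(4))[:,0]
    d=np.c_[u,np.ones(len(u))]@R;o=-R.T@t
    return o+d*((z-o[2])/d[:,2])[:,None]
def wrect(c,cnt,z):
    P=wonz(c,cnt[:,0],z)[:,:2]*1000
    (x,y),(w,h),a=cv2.minAreaRect(P.astype(np.float32));return np.round([x,y,w,h,a],1)
E
python3 - <<'E'
from meas import *
c=pickle.load(open("w1.pkl","rb"));im=c["image"]
for nm,lo,hi,z in(("green",(50,90,50),(75,255,255),.012),("yellow",(20,130,60),(32,255,255),.006),("white",(15,0,150),(40,90,255),.020),("blue",(105,120,40),(125,255,255),.116),("foot",(0,0,0),(180,255,45),.028)):
    for k in comps(mask(im,lo,hi)):
        if k[:,0].mean(0)[1]<270: print(nm,k[:,0].mean(0).round(1),cv2.contourArea(k),wrect(c,k,z))
A=cv2.resize(im[80:180,230:330,::-1],None,fx=6,fy=6,interpolation=cv2.INTER_CUBIC);cv2.imwrite("pics/w1c.png",A)
E
```

```text
green [552.   81.4] 510.0 [ 607.5 -106.2   61.2   45.3   10.8]
yellow [280.7 128.6] 3017.0 [495.9 323.2  69.1  69.8   0.8]
white [502.1 149.2] 1401.5 [488.    8.1  63.6  64.6   4.3]
white [413.4  89.6] 2172.5 [553.2 156.2  66.3  66.3  12. ]
white [194.   18.1] 1522.5 [637.  429.9  60.3  55.2  69.2]
white [71.7 12.8] 147.0 [683.2 630.3  55.9  34.5  46.5]
blue [302.6 230.8] 1246.0 [399.4 302.   57.1  28.1  15.6]
blue [278.3 133.6] 402.5 [492.2 324.9  19.4  19.2  83.2]
foot [298.8 206.4] 513.0 [396.3 300.2  44.9  40.4  33.6]
foot [279.6 129.7] 108.0 [492.1 325.   29.1  29.1  82.6]
```

View pics/w1c.png

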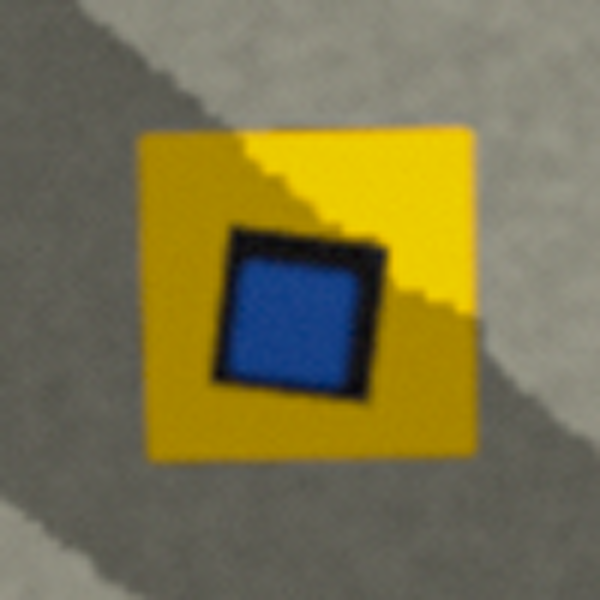

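The pusher is centred at (492, 325), yaw −7° mod 90, and the pad at (496, 323.5). The plate is at (488, 8). I'll align above the pusher.

```bash
python3 go.py 492.2 325 150 -7; python3 -m pendant '[[[15,-1,30,3],[30,-3,60,7.5],[45,-5,90,7.5],[60,-5,110,7.5],[60,-5,120,7.5]]]' 0; python3 go.py 492.2 325 51 -7
```

```text
tcp [428.5 328.  271.2] yaw 0.98 shift [ 63.8   4.9 121.1] twist 7.98 F [-2.46  6.71  1.96] w 0.997 t 2.2 q7 -2.44
t: 2.7
tcp_pos: [0.4935, 0.3211, 0.1485]
orientation: [[0.992, -0.125, -0.002], [-0.125, -0.992, -0.002], [-0.001, 0.002, -1.0]]
contact_force: [0.2, -1.0, -0.5]
grip_width: 1.0
tcp [493.5 321.1 148.5] yaw -7.17 shift [-1.7 -3.9 97.5] twist -0.17 F [ 0.16 -0.98 -0.51] w 1.0 t 2.7 q7 -2.57
```

```bash
python3 -m pendant '[[[-1,-4,20,0],[-1,-4,20,0],[-1,-4,20,0],[-1,-4,20,0],[-1,-4,20,0]]]' 0; python3 go.py 492.2 325 51 -7
python3 - <<'E'
from rig import capture
import cv2,pickle
from meas import *
c=capture("wrist");cv2.imwrite("pics/w2.png",c["image"][:,:,::-1]);pickle.dump(c,open("w2.pkl","wb"))
for k in comps(mask(c["image"],(105,120,40),(125,255,255))): print(k[:,0].mean(0),wrect(c,k,.116))
E
```

```text
t: 3.2
tcp_pos: [0.4927, 0.3271, 0.1321]
orientation: [[0.992, -0.123, 0.002], [-0.123, -0.992, 0.001], [0.001, -0.001, -1.0]]
contact_force: [0.3, 0.4, 0.0]
grip_width: 1.003
tcp [492.7 327.1 132.1] yaw -7.06 shift [-0.3  2.2 81.1] twist -0.06 F [0.3  0.37 0.  ] w 1.003 t 3.2 q7 -2.58
[333.01351351 331.63513514] [438.3 305.4  45.7  21.1   9.9]
[287.95054945 236.97802198] [502.9 323.6  17.   37.   83.8]
```

View pics/w2.png

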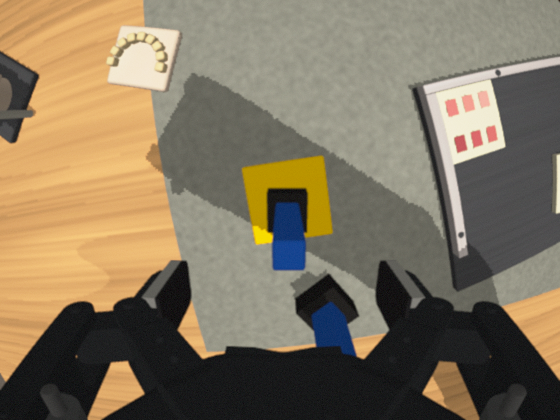

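```bash
python3 - <<'E'
from meas import *
c=pickle.load(open("w2.pkl","rb"))
print(wonz(c,[(289.5,256)],.116))
E
python3 -m pendant '[[[0,1,25,0],[0,2,50,0],[0,2,70,0],[0,2,81,0],[0,2,81,0]]]' 0; python3 go.py 492.2 325 51 -7
```

```text
[[0.49217013 0.32439133 0.116     ]]
t: 3.75
tcp_pos: [0.4913, 0.3243, 0.0489]
orientation: [[0.992, -0.123, -0.002], [-0.123, -0.992, -0.001], [-0.002, 0.001, -1.0]]
contact_force: [-0.3, 0.8, -0.7]
grip_width: 0.999
tcp [491.3 324.3  48.9] yaw -7.05 shift [ 0.8 -0.8 -2.1] twist -0.05 F [-0.34  0.77 -0.67] w 0.999 t 3.75 q7 -2.63
```

```bash
python3 -m pendant '[[[0,0,0,0],[0,0,0,0],[0,0,0,0],[0,0,0,0],[0,0,0,0]]]' 1 70;  python3 -m pendant '[[[0,0,0,0],[0,0,0,0],[0,0,0,0],[0,0,0,0],[0,0,0,0]]]' 1 70; python3 go.py 492.2 325 51 -7
```

```text
t: 4.25
tcp_pos: [0.4923, 0.3251, 0.0504]
orientation: [[0.992, -0.123, 0.001], [-0.123, -0.992, 0.001], [0.001, -0.001, -1.0]]
contact_force: [-0.0, 0.2, 0.3]
grip_width: 0.198
t: 4.75
tcp_pos: [0.4923, 0.3251, 0.0503]
orientation: [[0.992, -0.123, 0.001], [-0.123, -0.992, 0.001], [0.001, -0.001, -1.0]]
contact_force: [-0.2, -0.5, 6.2]
grip_width: 0.202
tcp [492.3 325.1  50.3] yaw -7.06 shift [-0.1  0.1 -0.7] twist -0.06 F [-0.19 -0.5   6.17] w 0.202 t 4.75 q7 -2.63
```

```bash
python3 -m pendant '[[[0,0,-20,0],[0,0,-50,0],[0,0,-80,0],[0,0,-100,0],[0,0,-100,0]]]' 1 70; python3 go.py 428.3 -3.6 150 11.3
```

```text
t: 5.25
tcp_pos: [0.4933, 0.3259, 0.1522]
orientation: [[0.992, -0.123, 0.004], [-0.123, -0.992, 0.003], [0.003, -0.003, -1.0]]
contact_force: [0.9, 0.3, -1.6]
grip_width: 0.201
tcp [493.3 325.9 152.2] yaw -7.07 shift [-24.  335.    1.1] twist -18.37 F [ 0.88  0.34 -1.56] w 0.201 t 5.25 q7 -2.57
```

```bash
python3 -m pendant '[[[0,20,0,0],[-5,60,0,0],[-10,105,0,0],[-15,150,0,-5],[-20,195,0,-10]]]' 1 70; python3 go.py 428.3 -3.6 150 11.3
```

```text
t: 5.75
tcp_pos: [0.4465, 0.1317, 0.1484]
orientation: [[0.998, 0.055, -0.002], [0.055, -0.998, -0.001], [-0.002, 0.001, -1.0]]
contact_force: [0.2, -1.9, -0.3]
grip_width: 0.201
tcp [446.5 131.7 148.4] yaw 3.16 shift [-25.6 134.1  -1.5] twist -8.14 F [ 0.24 -1.9  -0.32] w 0.201 t 5.75 q7 -2.12
```

```bash
python3 -m pendant '[[[-8,40,0,-4],[-16,85,0,-8],[-22,115,0,-8],[-26,134,0,-8],[-26,134,0,-8]]]' 1 70; python3 -m pendant '[[[0,0,15,0],[0,0,30,0],[0,0,45,0],[0,0,50,0],[0,0,50,0]]]' 1 70;python3 go.py 428.3 -3.6 58.3 11.3
python3 - <<'E'
from rig import capture
import cv2,pickle
from meas import *
for n in("scene","side","wrist"):
    c=capture(n);cv2.imwrite(f"pics/{n}3.png",c["image"][:,:,::-1]);pickle.dump(c,open(f"{n}3.pkl","wb"))
E
```

```text
t: 6.25
tcp_pos: [0.4273, -0.0046, 0.1484]
orientation: [[0.983, 0.185, -0.003], [0.185, -0.983, -0.001], [-0.003, 0.001, -1.0]]
contact_force: [0.1, -0.5, -1.8]
grip_width: 0.201
t: 6.75
tcp_pos: [0.4282, -0.0005, 0.0989]
orientation: [[0.982, 0.191, -0.002], [0.191, -0.982, 0.001], [-0.002, -0.001, -1.0]]
contact_force: [0.2, 0.0, -0.9]
grip_width: 0.2
tcp [428.2  -0.5  98.9] yaw 11.02 shift [-0.4  3.1 40.6] twist -0.28 F [ 0.22  0.05 -0.9 ] w 0.2 t 6.75 q7 -1.75
```

View pics/wrist3.png

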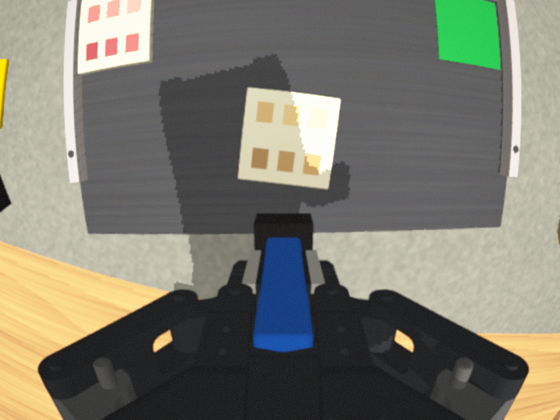

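View pics/side3.png

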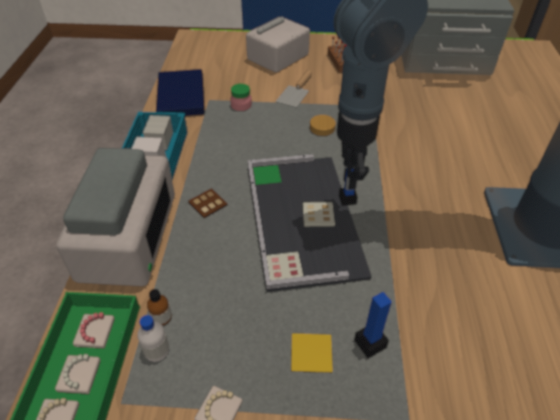

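```bash
python3 - <<'E'
from meas import *
c=pickle.load(open("wrist3.pkl","rb"));im=c["image"]
A=cv2.resize(im[0:250,60:530,::-1],None,fx=1.7,fy=1.7,interpolation=cv2.INTER_CUBIC);cv2.imwrite("pics/w3c.png",A)
for nm,lo,hi,z in(("green",(50,90,50),(75,255,255),.012),("white",(15,0,110),(45,110,255),.020)):
    for k in comps(mask(im,lo,hi)):
        if k[:,0].mean(0)[1]<270: print(nm,k[:,0].mean(0).round(1),cv2.contourArea(k),wrect(c,k,z))
print(wonz(c,[(90,233),(501,226)],.012)*1000)
E
```

```text
green [468.   32.5] 3862.5 [ 609.4 -115.    60.9   61.7   12.2]
white [288.2 137.3] 8692.0 [487.8   7.3  64.9  65.1   4.3]
white [479.1 190.3] 30223.5 [ 464.9 -149.6  360.3  283.6   22.5]
white [110.9  31.8] 4741.0 [551.2 154.4  66.2  70.8  12.1]
white [ 93.6 168.6] 26135.5 [4.705e+02 1.570e+02 2.379e+02 2.933e+02 2.000e-01]
[[ 384.13554856  158.45108151   12.        ]
 [ 457.99147374 -190.17080429   12.        ]]
```

View pics/w3c.png

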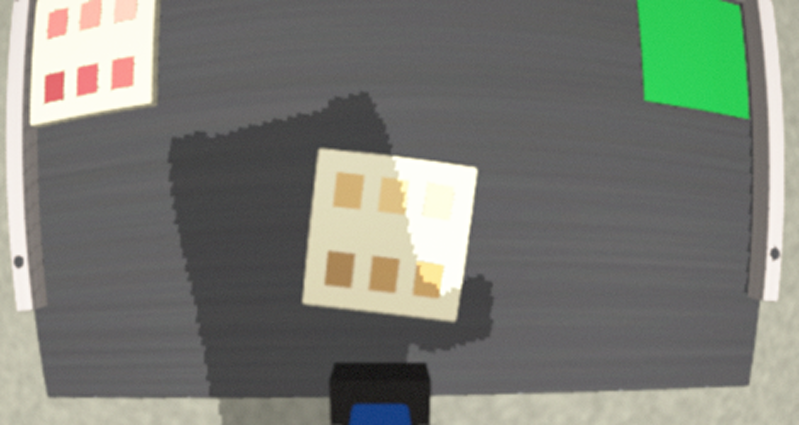

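```bash
python3 -m pendant '[[[0,4.5,10,-1],[0,4.5,20,-1],[0,4.5,30,-1],[0,4.5,36,-1],[0,4.5,40.5,-1]]]' 1 70; python3 -m pendant '[[[2,0,0,0],[5,0,0,0],[9,0,0,0],[14,0,0,0],[20,0,0,0]]]' 1 70; python3 go.py 429 -7 58.3 12
cat > look.py <<'E'
import sys
from rig import capture,observe
from meas import *
n=sys.argv[1];c=capture("wrist");im=c["image"];cv2.imwrite(f"pics/w{n}.png",im[:,:,::-1]);pickle.dump(c,open(f"w{n}.pkl","wb"))
O=np.array([537,10.5]);a=np.radians(12);S=np.array([[np.cos(a),-np.sin(a)],[np.sin(a),np.cos(a)]])
for nm,lo,hi,z in(("green",(50,90,50),(75,255,255),.012),("white",(15,0,110),(45,110,255),.020)):
    for k in comps(mask(im,lo,hi),500):
        r=wrect(c,k,z)
        if 50<r[2]<80 and 45<r[3]<80: print(nm,k[:,0].mean(0).round(1),r,"stage",(S.T@(r[:2]-O)).round(1),"relyaw",round((r[4]-12+45)%90-45,1))
s=observe();print("tcp stage",(S.T@(s["tcp_pos"][:2]*1000-O)).round(1),"z",(s["tcp_pos"][2]*1000).round(1),"yaw",np.degrees(np.arctan2(s["orientation"][1,0],s["orientation"][0,0])).round(2),"Fstage",(S.T@s["contact_force"][:2]).round(2),s["contact_force"][2].round(2),s["t"])
E
python3 look.py 4
```

```text
t: 7.4
tcp_pos: [0.4295, -0.0058, 0.0584]
orientation: [[0.978, 0.207, -0.001], [0.207, -0.978, 0.0], [-0.001, -0.0, -1.0]]
contact_force: [0.1, -0.1, -1.9]
grip_width: 0.204
t: 7.9
tcp_pos: [0.4499, -0.0018, 0.0595]
orientation: [[0.978, 0.207, 0.0], [0.207, -0.978, -0.0], [-0.0, 0.0, -1.0]]
contact_force: [-0.9, -0.4, -1.3]
grip_width: 0.2
tcp [449.9  -1.8  59.5] yaw 11.93 shift [-21.5   0.8   1.2] twist -0.07 F [-0.9  -0.39 -1.26] w 0.2 t 7.9 q7 -1.78
green [493.5  46.7] [ 609.5 -115.1   61.    61.8   11.9] stage [  44.8 -137.9] relyaw -0.1
white [276.8 157. ] [496.8  12.3  64.6  64.6   9.9] stage [-38.9  10.1] relyaw -2.1
white [81.9 41.4] [552.4 154.3  67.2  71.4  11.9] stage [ 45.  137.5] relyaw -0.1
tcp stage [-86.2   6.3] z 59.6 yaw 11.94 Fstage [0.57 0.15] -0.4 7.95
```

View pics/w4.png

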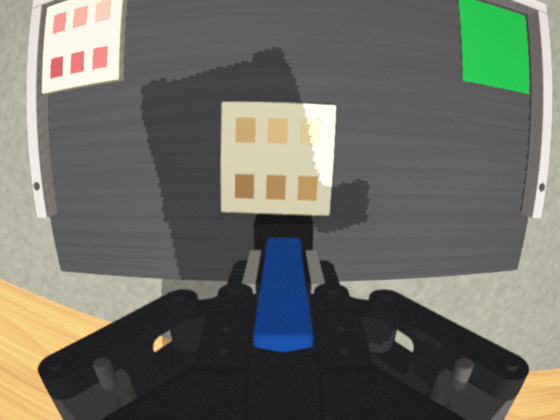

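The pusher squares the plate up nicely: plate edge at row 213, foot against it. I'll keep pushing toward the back fence.

```bash
python3 -m pendant '[[[6,0,0,0],[14,0,0,0],[22,0,0,0],[30,0,0,0],[38,0,0,0]]]' 1 70; python3 -m pendant '[[[8,0,0,0],[15,0,0,0],[22,0,0,0],[28,0,0,0],[33,0,0,0]]]' 1 70; python3 look.py 5
```

```text
t: 8.45
tcp_pos: [0.4874, 0.0064, 0.0593]
orientation: [[0.978, 0.207, -0.0], [0.207, -0.978, 0.0], [-0.0, -0.0, -1.0]]
contact_force: [-0.8, -0.2, -1.3]
grip_width: 0.197
t: 8.95
tcp_pos: [0.5194, 0.0131, 0.0593]
orientation: [[0.978, 0.207, 0.0], [0.207, -0.978, 0.0], [0.0, -0.0, -1.0]]
contact_force: [-0.7, -0.0, -0.9]
grip_width: 0.202
green [492.4 146.3] [ 609.4 -115.3   60.9   61.9   12. ] stage [  44.7 -138.1] relyaw 0.0
white [275.5 158.3] [565.6  28.1  64.5  64.5  12. ] stage [31.6 11.3] relyaw 0.0
white [ 81.  143.1] [553.7 154.9  69.   72.2  11.7] stage [ 46.4 137.8] relyaw -0.3
tcp stage [-15.7   6.3] z 59.4 yaw 11.95 Fstage [ 0.76 -0.34] -1.54 9.0
```

```bash
python3 -m pendant '[[[3,0,0,0],[6,0,0,0],[8,0,0,0],[10,0,0,0],[12,0,0,0]]]' 1 70; python3 -m pendant '[[[0.5,0,0,0],[1,0,0,0],[1.5,0,0,0],[2,0,0,0],[2.5,0,0,0]]]' 1 70; python3 look.py 6
```

```text
t: 9.5
tcp_pos: [0.5307, 0.0155, 0.0593]
orientation: [[0.978, 0.207, -0.0], [0.207, -0.978, -0.0], [-0.0, 0.0, -1.0]]
contact_force: [-0.6, -0.1, -1.5]
grip_width: 0.204
t: 10.0
tcp_pos: [0.5331, 0.016, 0.0593]
orientation: [[0.978, 0.207, -0.0], [0.207, -0.978, -0.0], [-0.0, 0.0, -1.0]]
contact_force: [-0.9, 0.3, -0.7]
grip_width: 0.205
green [490.8 166.2] [ 609.4 -115.2   60.8   61.6   12. ] stage [  44.7 -138. ] relyaw 0.0
white [ 80.3 164.9] [551.6 154.1  69.9  72.8  11.7] stage [ 44.1 137.4] relyaw -0.3
white [275.7 155.7] [580.1  31.1  66.5  64.5  12. ] stage [46.4 11.2] relyaw 0.0
tcp stage [-2.8  6.2] z 59.3 yaw 11.94 Fstage [-0.54  0.17] -1.4 10.05
```

```bash
python3 -m pendant '[[[0.5,0,0,0],[1,0,0,0],[1.5,0,0,0],[2,0,0,0],[2,0,0,0]]]' 1 70; python3 look.py 7
```

```text
t: 10.55
tcp_pos: [0.5335, 0.016, 0.0589]
orientation: [[0.978, 0.207, -0.003], [0.207, -0.978, -0.001], [-0.003, 0.0, -1.0]]
contact_force: [-5.5, 0.2, 1.7]
grip_width: 0.202
green [491.2 166.5] [ 609.6 -115.2   60.5   61.6   12.1] stage [  44.9 -138. ] relyaw 0.1
white [ 81.9 164.4] [552.2 154.4  70.2  72.   11.8] stage [ 44.8 137.6] relyaw -0.2
white [276.4 155. ] [580.3  31.2  66.1  64.6  12. ] stage [46.7 11.2] relyaw 0.0
tcp stage [-2.3  6.1] z 58.9 yaw 11.94 Fstage [-5.69  0.27] 1.78 10.6
```

View pics/w7.png

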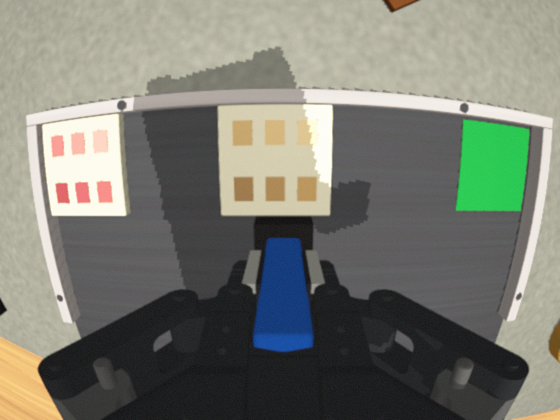

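```bash
python3 -m pendant '[[[-8,0,0,0],[-13,-5,0,0],[-13,-25,0,0],[-13,-45,0,0],[-13,-60,0,0]]]' 1 70; python3 look.py 8
```

```text
t: 11.1
tcp_pos: [0.5101, 0.0744, 0.0596]
orientation: [[0.978, 0.208, 0.002], [0.208, -0.978, 0.001], [0.002, -0.001, -1.0]]
contact_force: [1.4, 0.4, -1.1]
grip_width: 0.202
tcp stage [-13.   71.1] z 59.8 yaw 12.19 Fstage [0.12 2.67] 0.19 11.15
```

```bash
python3 -m pendant '[[[12,0,0,0],[26,0,0,0],[40,0,0,0],[53,0,0,0],[60,0,0,0]]]' 1 70; python3 look.py 9
```

```text
t: 11.65
tcp_pos: [0.57, 0.0848, 0.0594]
orientation: [[0.978, 0.207, 0.001], [0.207, -0.978, 0.0], [0.001, 0.0, -1.0]]
contact_force: [1.2, 0.1, -0.8]
grip_width: 0.2
green [535.1 235.9] [ 608.8 -115.5   60.1   62.1   11.8] stage [  44.  -138.2] relyaw -0.2
white [370.5 237.7] [579.1  31.1  65.7  65.6  12.6] stage [45.5 11.4] relyaw 0.6
white [167.2 237.1] [552.9 155.3  65.8  71.6  12.6] stage [ 45.7 138.3] relyaw 0.6
tcp stage [48.4 65.9] z 59.5 yaw 11.92 Fstage [ 2.8  -0.35] -0.88 11.7
```

View pics/w9.png

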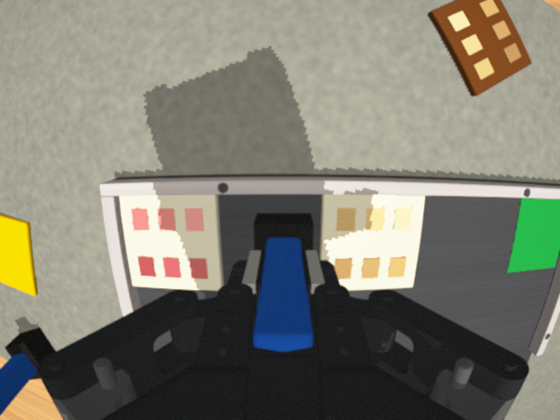

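The foot now sits between the two plates (foot at (283,232), plate edge at column 322). Pushing along the back fence toward the end fence.

```bash
python3 -m pendant '[[[0,4,0,0],[0,8,0,0],[0,15,0,0],[0,23,0,0],[0,31,0,0]]]' 1 70; python3 -m pendant '[[[0,8,0,0],[0,16,0,0],[0,24,0,0],[0,32,0,0],[0,40,0,0]]]' 1 70; python3 look.py 10
```

```text
t: 12.2
tcp_pos: [0.5748, 0.0535, 0.0592]
orientation: [[0.978, 0.207, -0.0], [0.207, -0.978, -0.0], [-0.001, 0.0, -1.0]]
contact_force: [-1.2, 0.1, -1.5]
grip_width: 0.199
t: 12.7
tcp_pos: [0.5834, 0.0147, 0.0592]
orientation: [[0.978, 0.207, -0.0], [0.207, -0.978, -0.0], [-0.0, 0.0, -1.0]]
contact_force: [-0.9, 1.3, -1.0]
grip_width: 0.202
green [469.3 234.8] [ 608.8 -115.4   60.1   61.7   11.9] stage [  44.1 -138.1] relyaw -0.1
white [362.9 232.7] [592.6 -31.7  65.9  65.   12. ] stage [ 45.6 -52.8] relyaw 0.0
white [ 83.4 232.9] [554.1 152.3  67.1  73.5  12.2] stage [ 46.2 135.1] relyaw 0.2
tcp stage [46.3 -7.6] z 59.2 yaw 11.84 Fstage [-0.81 -0.67] -1.74 12.75
```

```bash
python3 -m pendant '[[[0,8,0,0],[0,16,0,0],[0,24,0,0],[0,32,0,0],[0,40,0,0]]]' 1 70; python3 -m pendant '[[[0,8,0,0],[0,16,0,0],[0,22,0,0],[0,28,0,0],[0,34,0,0]]]' 1 70; python3 look.py 11
```

```text
t: 13.25
tcp_pos: [0.5918, -0.0245, 0.0593]
orientation: [[0.978, 0.207, 0.0], [0.207, -0.978, -0.0], [0.0, 0.0, -1.0]]
contact_force: [-0.2, 0.6, -1.5]
grip_width: 0.203
t: 13.75
tcp_pos: [0.5987, -0.0573, 0.0593]
orientation: [[0.978, 0.207, -0.0], [0.207, -0.978, 0.0], [-0.0, -0.0, -1.0]]
contact_force: [-0.1, 0.5, -2.2]
grip_width: 0.206
white [ 20.8 236.9] [554.2 148.2  66.1  65.9  11.7] stage [ 45.5 131.1] relyaw -0.3
tcp stage [ 46.1 -80.7] z 59.2 yaw 11.88 Fstage [ 0.32 -0.6 ] -1.76 13.8
```

```bash
python3 -m pendant '[[[0,2,0,0],[0,4,0,0],[0,5.5,0,0],[0,7,0,0],[0,8,0,0]]]' 1 70; python3 -m pendant '[[[0,0.5,0,0],[0,1,0,0],[0,1.5,0,0],[0,2,0,0],[0,2.5,0,0]]]' 1 70; python3 look.py 12
```

```text
t: 14.3
tcp_pos: [0.6003, -0.0649, 0.0593]
orientation: [[0.978, 0.207, -0.0], [0.207, -0.978, -0.0], [-0.0, 0.0, -1.0]]
contact_force: [-0.2, 0.4, -1.5]
grip_width: 0.201
t: 14.8
tcp_pos: [0.6009, -0.0673, 0.0593]
orientation: [[0.978, 0.207, 0.0], [0.207, -0.978, -0.0], [0.0, 0.0, -1.0]]
contact_force: [0.0, 0.9, -0.5]
grip_width: 0.197
white [ 16.4 234. ] [555.6 142.2  67.4  55.7  10.1] stage [ 45.6 125. ] relyaw -1.9
white [368.4 225.2] [ 613.1 -116.6   72.6   74.3   13.8] stage [  48.  -140.1] relyaw 1.8
tcp stage [ 46.3 -89.5] z 59.3 yaw 11.94 Fstage [0.27 0.44] -1.64 14.85
```

View pics/w12.png

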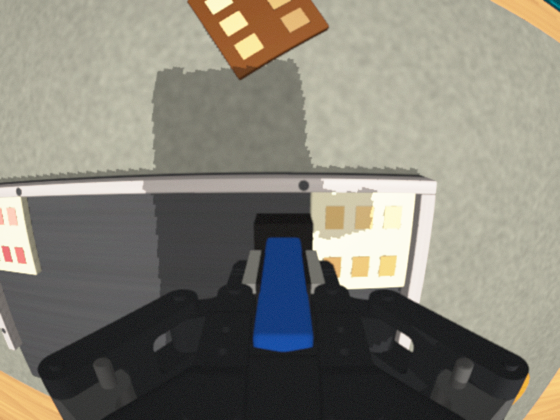

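```bash
python3 -m pendant '[[[0,0.5,0,0],[0,1,0,0],[0,1.5,0,0],[0,2,0,0],[0,2.5,0,0]]]' 1 70;python3 -m pendant '[[[0,0.5,0,0],[0,1,0,0],[0,1.5,0,0],[0,1.5,0,0],[0,1.5,0,0]]]' 1 70; python3 look.py 13
```

```text
t: 15.35
tcp_pos: [0.6012, -0.0685, 0.0593]
orientation: [[0.978, 0.208, -0.0], [0.208, -0.978, 0.001], [-0.0, -0.001, -1.0]]
contact_force: [-1.1, 4.2, -0.1]
grip_width: 0.199
t: 15.85
tcp_pos: [0.6013, -0.0686, 0.0593]
orientation: [[0.978, 0.208, -0.001], [0.208, -0.978, 0.003], [-0.0, -0.003, -1.0]]
contact_force: [-1.2, 7.3, 0.7]
grip_width: 0.203
white [ 18.  362.6] [397.2 163.   70.6  78.2  70.2] stage [-105.   178.2] relyaw -31.8
white [ 16.5 234.4] [555.4 142.5  66.1  55.5  11.8] stage [ 45.4 125.3] relyaw -0.2
white [365.2 216.8] [ 613.  -117.9   74.1   73.5   11.7] stage [  47.6 -141.4] relyaw -0.3
tcp stage [ 46.4 -90.8] z 59.3 yaw 12.02 Fstage [-1.33  6.77] 0.87 15.9
```

View pics/w13.png

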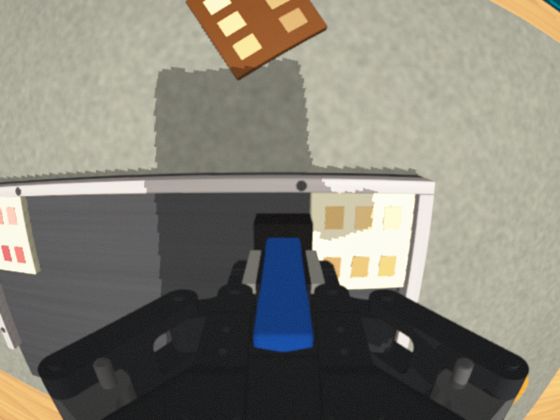

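The plate has hit the end fence (7 N, pusher at y = −90.8 against −90 expected). Going round to the front face to re-seat it against the back fence.

```bash
python3 -m pendant '[[[0,-10,0,0],[-8,-14,0,0],[-28,-14,0,0],[-48,-14,0,0],[-61,-14,0,0]]]' 1 70;python3 -m pendant '[[[0,0,0,0],[0,12,0,0],[0,28,0,0],[0,44,0,0],[0,58,0,0]]]' 1 70; python3 look.py 14
```

```text
t: 16.4
tcp_pos: [0.5369, -0.0714, 0.0591]
orientation: [[0.978, 0.206, -0.001], [0.206, -0.978, -0.002], [-0.002, 0.001, -1.0]]
contact_force: [-0.1, 1.3, -1.3]
grip_width: 0.204
t: 16.9
tcp_pos: [0.5518, -0.1296, 0.0592]
orientation: [[0.979, 0.205, 0.0], [0.205, -0.979, -0.001], [0.0, 0.001, -1.0]]
contact_force: [-0.2, 0.2, -1.2]
grip_width: 0.2
tcp stage [ -15.1 -143. ] z 59.2 yaw 11.68 Fstage [-0.08 -2.47] -0.54 16.95
```

View pics/w14.png

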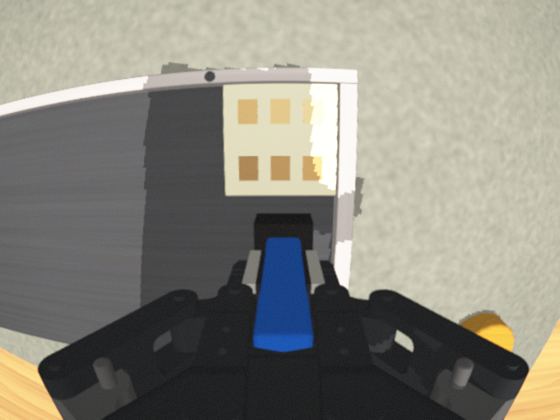

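```bash
python3 -m pendant '[[[2,0,0,0],[4,0,0,0],[6,0,0,0],[8,0,0,0],[9.5,0,0,0]]]' 1 70;python3 -m pendant '[[[0.6,0,0,0],[1.2,0,0,0],[1.8,0,0,0],[2.4,0,0,0],[3,0,0,0]]]' 1 70; python3 look.py 15
```

```text
t: 17.45
tcp_pos: [0.5606, -0.1242, 0.0593]
orientation: [[0.978, 0.208, 0.0], [0.208, -0.978, 0.0], [0.0, -0.0, -1.0]]
contact_force: [-1.2, 0.3, -0.8]
grip_width: 0.204
t: 17.95
tcp_pos: [0.5627, -0.1244, 0.0592]
orientation: [[0.978, 0.207, -0.001], [0.207, -0.978, -0.0], [-0.001, -0.0, -1.0]]
contact_force: [-2.4, 0.1, -0.6]
grip_width: 0.2
tcp stage [  -2.9 -137.3] z 59.1 yaw 11.93 Fstage [-2.07  0.08] -1.42 18.0
```

```bash
python3 -m pendant '[[[0.6,0,0,0],[1.2,0,0,0],[2,0,0,0],[2,0,0,0],[2,0,0,0]]]' 1 70; python3 look.py 16;  python3 -m pendant '[[[-3,0,0,0],[-10,0,0,0],[-18,0,0,0],[-25,0,0,0],[-30,0,0,0]]]' 1 70;python3 look.py 17
```

```text
t: 18.5
tcp_pos: [0.5631, -0.1244, 0.0587]
orientation: [[0.978, 0.206, -0.004], [0.206, -0.978, -0.001], [-0.004, -0.0, -1.0]]
contact_force: [-6.5, -1.4, 1.6]
grip_width: 0.199
tcp stage [  -2.5 -137.4] z 58.7 yaw 11.92 Fstage [-5.21  0.12] 0.86 18.55
t: 19.05
tcp_pos: [0.5352, -0.1304, 0.0594]
orientation: [[0.978, 0.207, 0.0], [0.207, -0.978, -0.0], [-0.0, 0.0, -1.0]]
contact_force: [-0.2, -1.2, -0.7]
grip_width: 0.201
white [289.6 105.2] [ 610.7 -115.7   70.    69.2   15.3] stage [  45.9 -138.8] relyaw 3.3
tcp stage [ -31.9 -137.5] z 59.2 yaw 11.91 Fstage [-0.94 -0.06] -1.55 19.1
```

View pics/w17.png

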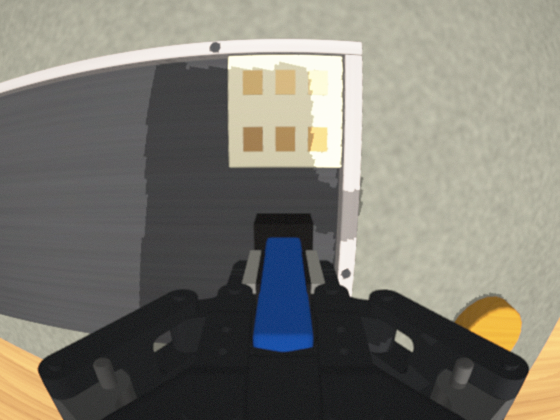

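```bash
python3 - <<'E'
from meas import *
c=pickle.load(open("w17.pkl","rb"));im=c["image"]
A=cv2.resize(im[30:190,210:370,::-1],None,fx=3.7,fy=3.7,interpolation=cv2.INTER_CUBIC);cv2.imwrite("pics/w17c.png",A)
g=cv2.cvtColor(im,cv2.COLOR_RGB2GRAY).astype(float)
L=[];F=[]
for v in range(75,155,5):
    r=np.abs(np.diff(cv2.GaussianBlur(g,(5,1),0)[v,215:243]));L.append((215.5+r.argmax(),v))
for u in range(240,332,5):
    r=np.abs(np.diff(cv2.GaussianBlur(g,(1,5),0)[150:180,u]));F.append((u,150.5+r.argmax()))
O=np.array([537,10.5]);a=np.radians(12);S=np.array([[np.cos(a),-np.sin(a)],[np.sin(a),np.cos(a)]])
for nm,P in(("left(y edge)",L),("front(x edge)",F)):
    X=((wonz(c,P,.018)[:,:2]*1000-O)@S);print(nm,np.median(X,0).round(1),X[[0,-1]].round(1).tolist())
    d=cv2.fitLine(X.astype(np.float32),cv2.DIST_HUBER,0,.01,.01).ravel();print(np.degrees(np.arctan2(d[1],d[0])).round(2))
E
```

```text
left(y edge) [  44.1 -105.7] [[65.7, -105.8], [22.7, -105.9]]
-0.16
front(x edge) [  12.9 -138. ] [[13.1, -112.3], [12.5, -163.7]]
89.64
```

View pics/w17c.png

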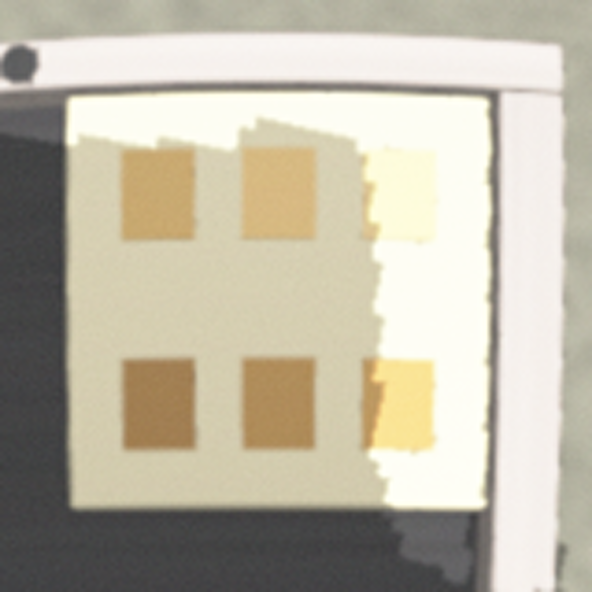

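The plate is flush: front edge x = 12.9 (13 expected), side edge y = −105.8 (−106 expected), angle 0.3°. Returning the pusher.

```bash
python3 -m pendant '[[[-3,-3,-25,0],[-5,-5,-55,0],[-5,-5,-80,0],[-5,-5,-90,0],[-5,-5,-90,0]]]' 1 70; python3 go.py 496 323.5 150 0
```

```text
t: 19.6
tcp_pos: [0.5311, -0.1265, 0.1505]
orientation: [[0.978, 0.207, 0.003], [0.207, -0.978, -0.001], [0.003, 0.001, -1.0]]
contact_force: [-0.5, -0.2, -1.3]
grip_width: 0.198
tcp [ 531.1 -126.5  150.5] yaw 11.93 shift [  58.7 -447.5    0. ] twist 11.93 F [-0.54 -0.16 -1.31] w 0.198 t 19.6 q7 -1.44
```

```bash
python3 -m pendant '[[[4,-30,0,0],[9,-70,0,0],[15,-115,0,2],[21,-160,0,4],[27,-205,0,6]]]' 1 70; python3 -m pendant '[[[4,-45,0,1],[8,-90,0,2],[11,-135,0,3],[14,-170,0,4],[16,-195,0,5]]]' 1 70; python3 -m pendant '[[[0,0,0,0],[0,0,0,0],[0,0,0,0],[0,0,0,0],[0,0,0,0]]]' 1 70; python3 go.py 496 323.5 52 0
```

```text
t: 20.1
tcp_pos: [0.5128, 0.0813, 0.1477]
orientation: [[0.995, 0.102, -0.002], [0.102, -0.995, -0.0], [-0.002, 0.0, -1.0]]
contact_force: [-0.1, 0.5, -2.0]
grip_width: 0.199
t: 20.6
tcp_pos: [0.5081, 0.2785, 0.1475]
orientation: [[1.0, 0.019, -0.002], [0.019, -1.0, 0.0], [-0.002, -0.0, -1.0]]
contact_force: [0.4, -0.7, -1.0]
grip_width: 0.206
t: 21.1
tcp_pos: [0.51, 0.2743, 0.1491]
orientation: [[1.0, 0.015, -0.0], [0.015, -1.0, -0.001], [-0.0, 0.001, -1.0]]
contact_force: [-0.7, 0.3, -0.2]
grip_width: 0.198
tcp [510.  274.3 149.1] yaw 0.85 shift [-13.2 -49.4  97.1] twist 0.85 F [-0.7   0.31 -0.18] w 0.198 t 21.1 q7 -2.37
```

```bash
python3 -m pendant '[[[-5,-15,10,1],[-10,-35,25,1],[-13,-49,40,1],[-13,-49,55,1],[-13,-49,65,1]]]' 1 70; python3 -m pendant '[[[0,0,8,0],[0,0,16,0],[0,0,22,0],[0,0,26,0],[0,0,26,0]]]' 1 70; python3 go.py 496 323.5 50.3 0
python3 - <<'E'
from rig import capture
from meas import *
for n in("wrist","side"):
    c=capture(n);cv2.imwrite(f"pics/{n}18.png",c["image"][:,:,::-1])
E
```

```text
t: 21.6
tcp_pos: [0.4958, 0.3231, 0.083]
orientation: [[1.0, -0.001, -0.001], [-0.001, -1.0, -0.001], [-0.001, 0.001, -1.0]]
contact_force: [0.3, -0.5, -1.1]
grip_width: 0.2
t: 22.1
tcp_pos: [0.4958, 0.324, 0.0579]
orientation: [[1.0, -0.001, -0.0], [-0.001, -1.0, -0.0], [-0.0, 0.0, -1.0]]
contact_force: [0.2, 0.6, -1.4]
grip_width: 0.199
tcp [495.8 324.   57.9] yaw -0.07 shift [0.2 0.5 7.6] twist -0.07 F [ 0.21  0.56 -1.39] w 0.199 t 22.1 q7 -2.52
```

View pics/wrist18.png

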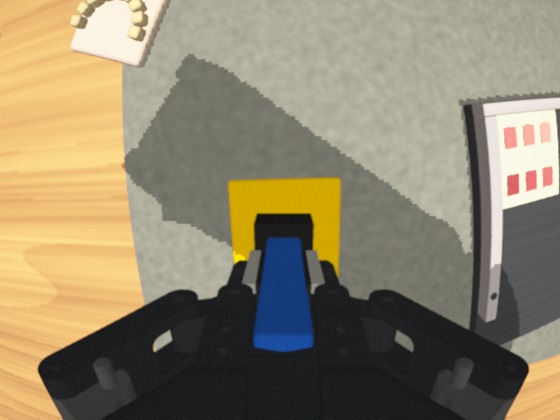

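The foot is centred over the pad (foot around (283,232), pad columns 230–340). Lowering to contact.

```bash
python3 -m pendant '[[[0,0,2,0],[0,0,4,0],[0,0,5,0],[0,0,6,0],[0,0,6.5,0]]]' 1 70; python3 -m pendant '[[[0,0,0.4,0],[0,0,0.8,0],[0,0,1.2,0],[0,0,1.5,0],[0,0,1.5,0]]]' 1 70
```

```text
t: 22.7
tcp_pos: [0.4958, 0.3243, 0.0517]
orientation: [[1.0, -0.001, -0.0], [-0.001, -1.0, -0.0], [-0.0, 0.0, -1.0]]
contact_force: [-0.4, -0.4, -1.1]
grip_width: 0.202
t: 23.2
tcp_pos: [0.4959, 0.3244, 0.0504]
orientation: [[1.0, -0.001, -0.0], [-0.001, -1.0, -0.0], [-0.0, 0.0, -1.0]]
contact_force: [-0.4, -0.3, -0.6]
grip_width: 0.201
```

```bash
python3 -m pendant '[[[0,0,0.3,0],[0,0,0.6,0],[0,0,0.9,0],[0,0,1.2,0],[0,0,1.2,0]]]' 1 70
```

```text
t: 23.7
tcp_pos: [0.496, 0.3244, 0.0503]
orientation: [[1.0, -0.001, 0.0], [-0.001, -1.0, -0.0], [0.0, 0.0, -1.0]]
contact_force: [-3.7, -1.8, 11.8]
grip_width: 0.2
```

Contact made (12 N). Easing off, then releasing.

```bash
python3 -m pendant '[[[0,0,-0.4,0],[0,0,-0.8,0],[0,0,-0.8,0],[0,0,-0.8,0],[0,0,-0.8,0]]]' 1 30; python3 -m pendant '[[[0,0,0,0],[0,0,0,0],[0,0,0,0],[0,0,0,0],[0,0,0,0]]]' 0;python3 -m pendant '[[[0,0,0,0],[0,0,-10,0],[0,0,-30,0],[0,0,-60,0],[0,0,-95,0]]]' 0;python3 -m pendant '[[[0,0,-20,0],[0,0,-50,0],[-20,0,-80,0],[-40,0,-100,0],[-60,0,-110,0]]]' 0;python3 -m pendant '[[[0,0,0,0],[0,0,0,0],[0,0,0,0],[0,0,0,0],[0,0,0,0]]]' 0
python3 look.py 19; python3 - <<'E'
from meas import *
from rig import capture
c=pickle.load(open("w19.pkl","rb"));im=c["image"]
for nm,lo,hi,z in(("yellow",(20,130,60),(32,255,255),.006),("blue",(105,120,40),(125,255,255),.116)):
    for k in comps(mask(im,lo,hi)): print(nm,k[:,0].mean(0).round(1),wrect(c,k,z))
c=capture("side");cv2.imwrite("pics/side19.png",c["image"][:,:,::-1])
E
```

```text
t: 24.2
tcp_pos: [0.496, 0.3243, 0.0503]
orientation: [[1.0, -0.001, 0.0], [-0.001, -1.0, -0.0], [0.0, 0.0, -1.0]]
contact_force: [-2.2, -2.2, 6.9]
grip_width: 0.199
t: 24.7
tcp_pos: [0.4959, 0.3243, 0.0498]
orientation: [[1.0, -0.001, -0.0], [-0.001, -1.0, 0.0], [-0.0, -0.0, -1.0]]
contact_force: [-0.9, -0.5, -0.6]
grip_width: 0.996
t: 25.2
tcp_pos: [0.4953, 0.324, 0.1459]
orientation: [[1.0, -0.001, -0.001], [-0.001, -1.0, -0.001], [-0.001, 0.001, -1.0]]
contact_force: [1.0, 1.1, 0.6]
grip_width: 1.0
t: 25.7
tcp_pos: [0.4358, 0.3252, 0.2578]
orientation: [[1.0, -0.001, 0.003], [-0.001, -1.0, 0.002], [0.003, -0.002, -1.0]]
contact_force: [-0.2, -0.6, -0.6]
grip_width: 0.998
t: 26.2
tcp_pos: [0.4362, 0.324, 0.2543]
orientation: [[1.0, -0.002, -0.001], [-0.002, -1.0, -0.001], [-0.001, 0.001, -1.0]]
contact_force: [-0.0, 0.6, 0.1]
grip_width: 0.998
white [421.5  91.2] [553.4 155.4  67.4  66.7  11.7] stage [ 46.2 138.3] relyaw -0.3
tcp stage [-33.5 327.8] z 254.3 yaw -0.08 Fstage [0.01 0.43] 0.6 26.25
yellow [284. 132.] [495.7 323.3  69.7  69.8   1.4]
blue [308.2 239.6] [399.7 302.1  61.   27.2  16.9]
blue [282.6 134.2] [496.1 325.   18.   19.   89.9]
```

View pics/w19.png

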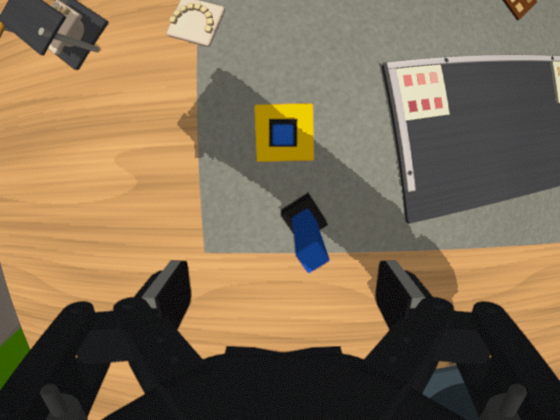

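View pics/side19.png

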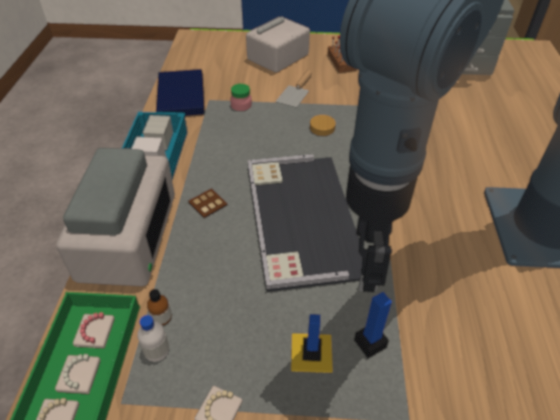

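The pusher stands upright about 2 mm from the pad centre (wrist (283,133)). The plate is in its bay corner (side (266,173)), and the home plate has not moved.

```bash
python3 -c "
from rig import finish_job;print(finish_job())"
```

```text
the job is handed in; nothing more can be done
None
```

I picked up the small blue pusher and slid the white plate with beige samples to the back fence. I then pushed it along to the end fence, pushed it against the back fence again, and stood the pusher back on its pad. The job was handed in at about 26 s; no verdict is reported.

**Loose plate:** both fences were felt as contact, about 5–7 N each. Its measured edges lie within about 0.2 mm of the flush position, and it is square to the fences within about 0.4°.

**Home plate:** measured positions scattered by about 1–2 mm. Views with the plate partly out of frame were further off, up to about 13 mm. The pusher never went near it, and in the last view it read at its starting place.

**Pusher:** it stands upright and released, about 2 mm from the pad centre.

**Failed check:** the automatic outline of the seated plate merged with the fence and gave a false 3.3° angle. I used direct edge fits instead, which is where the plate figures above come from.

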